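# Dryer balls into their dimpled tray under a bypass lid

### The job

The two laundry dryer balls lie loose on the closet shelf and roll about at a touch. Slide the clear lid of the low grey case that covers the teal dimpled tray all the way open past the other lid, set one ball in each of the two dimples and let go, then slide that lid fully shut again. Leave the other lid alone, and do not push away or knock over the other things on the shelf.

Things in the scene. Friction and masses are not known exactly. Their poses are not given: they have to be found in the camera images.
- ball_blue: Blue plastic dryer ball, 60 mm across with 1 mm nubs, about 70 g, rolls freely on the shelf; origin at its centre (30 mm above the shelf at the start). Its own axes mean nothing.
- ball_coral: Coral-red dryer ball, otherwise the same as the blue one; origin at its centre. Either ball may go in either dimple.
- case: Low grey storage case fixed on the shelf: 190 mm (its x, away from the robot) x 430 mm (its y, to the left) x 102 mm tall at its front and back rails; origin at the middle of its underside. Two compartments side by side along y, each 160 x 207 mm inside, walls 82 mm tall, floor 6 mm. Two clear lids in two tracks, the left one lower (panel 84 to 88 mm above the shelf), the right one upper (93 to 97 mm).
- tray: Teal plastic tray 140 x 155 x 16 mm fixed in the left or right compartment (it varies; sponges fill the other). Origin at the middle of its underside, 6 mm above the shelf, 128 mm left or right of the case's middle; axes as the case's. Two round dimples 43 mm wide, 11 mm deep, at -39 and +39 mm along its y; a ball in one rests 9 mm lower than on the flat top (22 mm above the shelf) and stops rolling.
- seat0 (a point): Centre of a ball resting in the dimple at the tray's -y side, about 43 mm above the shelf.
- seat1 (a point): Centre of a ball resting in the dimple at the tray's +y side, about 43 mm above the shelf.
- lid_left (a joint): Slide of the left (+y) lid, in m: 0 = fully shut, 0.175 = fully open, both at end stops; grows as the lid moves right, to the case's -y. Clear panel 174 x 220 mm with blue rim and blue handle. Needs about 1.5 N, stays where left, starts up to 15 mm ajar. Fully open, its outer edge is 40 mm and its handle 25 mm from the case's middle, on its own side, and the rest of its compartment is free.
- lid_right (a joint): Slide of the right (-y) lid, in m: 0 = fully shut, 0.175 = fully open, both at end stops; grows as the lid moves left, to the case's +y. Clear panel 174 x 220 mm with orange rim and orange handle. Needs about 1.5 N, stays where left, starts up to 15 mm ajar. Fully open, its outer edge is 40 mm and its handle 25 mm from the case's middle, on its own side, and the rest of its compartment is free.
- lid_left_handle (a point): Middle of the blue upright block handle on the left lid, near its outer end: 34 mm along the case's x, 14 mm along its y, 38 mm tall; this point is 107 mm above the shelf, 19 mm below the handle's top and 19 mm above the panel. Moves with the lid; axes as the case's.
- lid_right_handle (a point): Middle of the orange upright block handle on the right lid, near its outer end: 34 mm along the case's x, 14 mm along its y, 38 mm tall; this point is 116 mm above the shelf, 19 mm below the handle's top and 19 mm above the panel. Moves with the lid; axes as the case's.
- drawer_pull: Bystander: steel drawer pull lying on its flat 120 x 22 mm back, bar 32 mm up, long side (its x) roughly across the robot's view; origin at the middle of its underside. It lies in front of the case or beside it, where a ball does not.
- bottle: Bystander: small amber glass bottle with a black twist cap, standing, 64 mm across, 130 mm tall; origin under its middle.
- nozzle: Bystander: white hand vacuum nozzle, about 175 x 130 x 36 mm; origin at its underside near the middle.
- pad_holder: Bystander: green scrubbing pad holder with a bow handle, 120 x 80 x 59 mm; origin under its middle.
- jar: Bystander: blue jar with a steel lid, 70 mm across, 75 mm tall; origin under its middle.
- brush: Bystander: hand brush lying behind the case, long side across; origin at its underside.
Things that resemble listed ones, but are neither listed nor needed, are in the scene too. Leave any green or yellow look-alike of the ball_coral alone.

How it is judged:
By the outcome, as a careful person would: the job done as asked, in the order asked, and still so for the second after the job is handed in, with the robot touching nothing.
It also fails if it takes over 72 s, if anything falls off the work surface, if the arm or the gripper's body presses on something with over 40 N, if the wrist force passes 120 N, or if a joint passes its speed limit or range.

### The arm

A 7-joint arm with a two-finger parallel gripper is mounted at the origin on the work surface. World frame = base frame: x ahead of the robot, y to its left, z up, the work surface at z = 0. Lengths are in mm, angles in rad, forces in N, time in s.
With the tool pointing down it reaches from about 350 to 900 mm from the base axis. Payload 8.1 kg.
Tool frame: the origin (TCP) lies midway between the tips of the shut fingers; the grasp point (between the pads) lies 19 mm behind it; z points along the fingers, y is the line along which they close (so a half turn about z gives the same grasp; the last joint's range is limited). The gripper opens to 85 mm and grips with 20 to 120 N. Pads are 22 mm wide; open, the fingers measure 114 mm over their backs; the gripper's body (76 mm by 85 mm) begins 54 mm behind the grasp point. The pads swing forward as they close: fully open they stand 13 mm farther back than shut.
Start: joints at [-1.351, 0.434, 0.025, 1.573, -0.012, 1.134, -0.075], TCP at [198.292, 592.724, 231.323] pointing down, gripper open.
Joint ranges: [-2.62, 2.62], [-0.44, 2.09], [-1.27, 1.32], [0.08, 2.57], [-1.32, 4.46], [0.12, 2], [-2.74, 2.74]. Speed limits (rad/s): [2.22, 2.22, 3.01, 3.01, 3.14, 3.14, 3.14].

### API

Orientations are given as a unit quaternion [w, x, y, z].
In Python, from station import env gives the robot as it stands.
- The arm moves only by the tool apply_moves, never from a script. Its argument "commands" is a list of rows, each a list of 7 numbers: the shift along the tool's x, y, z in mm, then the turn, a rotation vector about the tool's x, y, z in degrees, then the closure in counts, from 0 (fully open) to 255 (shut). A call has 1 to 8 rows; each row shifts and turns the commanded pose from where the row before left it, along the tool's axes as they then stand; what a row does not reach is not made up. A row lasts 1/10 s, in which the tool goes at most 50 mm and 8.59 degrees, less where a joint would pass 70% of its speed; a pose out of reach is approached as far as the arm can. A call is refused whole if a number of a shift passes 50 or a number of a turn 8.59, either way. A call with a gripper value outside its range is refused whole. The fingers move at their own pace and stop on an object; "grip_force" is the grip in N (left out, the last holds). Time passes only in rows, so rows that do not move let the fingers close. It gives the time, the measured TCP pose, the force, the opening and the grip force at its end, in the units of the state.
- env.state(): the state, without advancing time (a new reading comes with each control period).
- env.snapshot(name): name is "scene" or "top" or "wrist"; returns a dict with "pixels" (480x640x3 uint8, blue, green, red), "depth" (480x640 float32, mm along the optical axis (not along the pixel's ray), 0 where there is no reading), "intrinsics" (3x3 intrinsics, pixels), "rvec" (rotation vector, rad) and "tvec" (3), from world to camera coordinates, as OpenCV has them. Camera axes: x right, y down, z forward; pixel columns grow to the right and rows downward; lengths in mm; the calibration is good to about 2 mm. A picture is of the moment at which its call begins.
- env.hand_in(): hands the job in; it is judged then, once.
The state is a dict: "t": time; "joints": joint angles; "joint_velocities": joint speeds; "effort": joint torques, N m; "ee_pos": TCP position; "eef_rot": TCP orientation; "contact_force": force on the tool from outside, world axes, zero at the start; "moment": the same for the moment, N m; "gripper_width": opening from 0.0 (shut) to 1.0 (fully open); "grip_force": force on a finger pad.
Only numpy, scipy, OpenCV 4.12 (cv2) and the standard library are available. Lean on these libraries where they do the work, as an engineer would, in place of code of your own. Each camera call takes 0.05 s, during which the arm holds its last target. There are 200 camera calls.

## Working session

There is one attempt and no reset: what is moved stays moved. The work goes in short steps, Python scripts to look and compute and a tool call to move; the robot and the scene stay as the last step left them, time stands still between calls to the robot, and variables do not carry over. Pictures are saved under pics/ and viewed, at most 10 in all, crops included, and the job is handed in when it is done.

Besides the shell and the picture viewer there is one more tool, called after "Call:" by a JSON object that holds its "name" and its "arguments", one argument or row to a line. apply_moves: Moves the arm, as the interface text tells. Its arguments: {"type":"object","properties":{"commands":{"type":"array","items":{"type":"array","items":{"type":"number"}}},"grip_force":{"type":"number"}},"required":["commands"]}

```bash
mkdir -p pics
cat > h.py <<'E'
import numpy as np, cv2
from station import env
def snap(n):
    s=env.snapshot(n); s['R']=cv2.Rodrigues(np.array(s['rvec'],float))[0]; s['t']=np.array(s['tvec'],float).ravel(); s['K']=np.array(s['intrinsics'],float); return s
def ray(s,u,v,z):
    d=s['R'].T@np.linalg.inv(s['K'])@np.array([u,v,1.]); c=-s['R'].T@s['t']
    return c+d*(z-c[2])/d[2]
def proj(s,p):
    q=s['K']@(s['R']@np.array(p,float)+s['t']); return q[:2]/q[2]
def pt(s,u,v):
    d=s['depth'][int(v),int(u)]; return s['R'].T@(np.linalg.inv(s['K'])@np.array([u,v,1.])*d-s['t'])
E
python3 - <<'E'
from h import *
print(env.state())
for n in('scene','top'):
    s=snap(n); cv2.imwrite(f'pics/{n}0.png',s['pixels']); print(n,-s['R'].T@s['t'],s['K'][0,0])
    np.save(f'{n}0.npy',s,allow_pickle=True)
E
```

```text
{'t': 0.0, 'joints': array([-1.35060319,  0.4351713 ,  0.02495902,  1.57411246, -0.01155735,
        1.13401227, -0.07510255]), 'joint_velocities': array([-4.41085935e-04,  1.64234082e-03,  8.21223231e-05,  3.10500008e-03,
        1.93977441e-03, -2.47918956e-04, -3.18135142e-04]), 'effort': array([ 1.16470823e-03, -6.70485020e+01,  1.02552474e+00, -3.16195178e+01,
        1.55643054e-02,  1.30092454e-02, -5.95374672e-05]), 'ee_pos': array([198.1570462 , 592.21063089, 230.55199639]), 'eef_rot': array([-3.91101807e-05,  1.60717358e-01,  9.87000164e-01, -7.78704849e-04]), 'contact_force': array([-1.93550641e-01, -4.96329000e-01, -4.51397026e-04]), 'moment': array([ 0.04693576, -0.05471147, -0.04550591]), 'grip_force': 0.0, 'gripper_width': 1.0007062609488975}
scene [1244.01064549 -182.26171763  788.82486021] 473.36658922860687
top [ 297.04508817   54.1533431  1297.27552784] 550.219804514854
```

View pics/scene0.png

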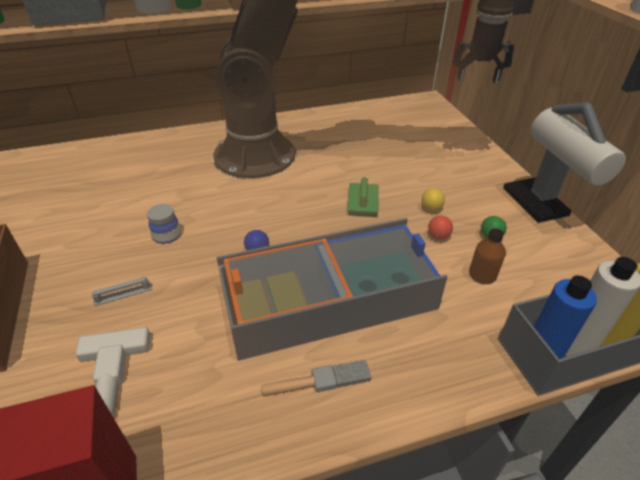

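View pics/top0.png

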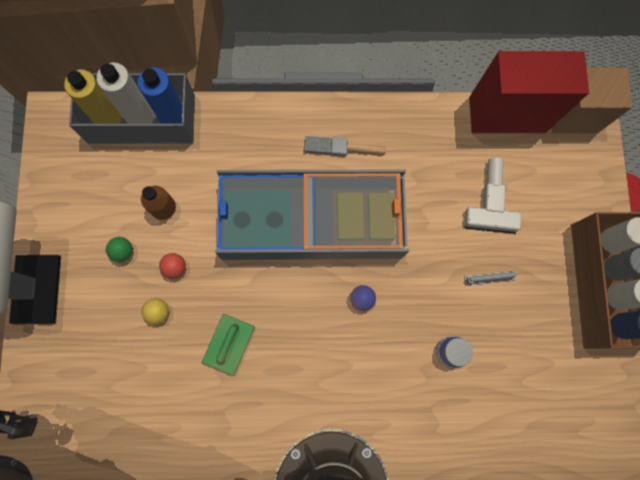

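The scene camera faces the robot. In the top view, the teal tray is in the left compartment (240–275, 219) under the blue-rimmed lid, whose handle is at (222,208). Ball candidates in the top view are blue (363,298), red (172,265), green (119,249) and yellow (155,312). Red is ball_coral; green and yellow are look-alikes to leave alone. I'll measure these and confirm with a crop.

Run:
```python
from h import *
S={n:np.load(f'{n}0.npy',allow_pickle=True).item() for n in('scene','top')}
def blobs(s,h,smin,vmin,amin):
    hsv=cv2.cvtColor(s['pixels'],cv2.COLOR_BGR2HSV)
    H=hsv[...,0].astype(int); m=((((H-h[0])%180)<=(h[1]-h[0])%180)&(hsv[...,1]>smin)&(hsv[...,2]>vmin)).astype(np.uint8)
    n,l,st,c=cv2.connectedComponentsWithStats(m)
    return [(st[i],c[i],l==i) for i in range(1,n) if st[i][4]>=amin]
for name,h,sm in(('blue',(112,125),100),('coral',(175,6),120),('bluehandle',(105,115),120),('orange',(7,14),170)):
    for n,z in(('top',30),('scene',30)):
        for st,c,m in blobs(S[n],h,sm,40,80):
            print(name,n,st,c.round(1),'z30',ray(S[n],*c,30).round(1),'z107',ray(S[n],*c,107)[:2].round(1))
s=S['top']
c=s['pixels'][140:340,90:430]; cv2.imwrite('pics/crop.png',cv2.resize(c,None,fx=2.35,fy=2.35,interpolation=cv2.INTER_CUBIC))
```

```text
blue top [362 289  13  18 144] [368.4 297. ] z30 [420.2 -91.7  30. ] z107 [412.7 -82.8]
blue scene [348 225  76  21 190] [398.1 234.2] z30 [494.  253.2  30. ] z107 [570.1 209. ]
blue scene [246 231  19  16 211] [255.1 238.3] z30 [407.7 -77.8  30. ] z107 [492.6 -88.4]
coral top [ 470   51  119   82 8070] [528.   90.8] z30 [ 933.6 -507.3   30. ] z107 [ 894.9 -473.2]
coral top [627 173  13  39 399] [633.6 191.3] z30 [ 671.1 -743.9   30. ] z107 [ 648.4 -695.4]
coral top [160 254  25  25 498] [172.  265.6] z30 [496.8 362.   30. ] z107 [484.6 343.3]
coral scene [455   0  16  51 277] [462.5  21.4] z30 [-829.5 1193.5   30. ] z107 [-619.1 1053.9]
coral scene [429 216  23  23 405] [440.2 226.8] z30 [499.4 363.1  30. ] z107 [574.9 307.8]
coral scene [    0   386   136    94 10206] [ 63.3 440. ] z30 [ 790.9 -469.3   30. ] z107 [ 836.9 -440.2]
bluehandle top [ 137   68   45   55 1362] [161.8  97.6] z30 [915.1 403.8  30. ] z107 [877.5 382.5]
bluehandle top [218 174  85  76 746] [242.7 208.2] z30 [633.2 201.   30. ] z107 [612.7 192.1]
bluehandle scene [ 535  280   62   78 2522] [563.6 317. ] z30 [821.4 468.6  30. ] z107 [864.3 402.6]
orange top [305 174  38  71 107] [311.6 197.2] z30 [659.5  37.5  30. ] z107 [637.5  38.5]
orange scene [225 260  16  62 247] [233.7 288.8] z30 [ 550.7 -153.1   30. ] z107 [ 621.1 -156. ]
```

View pics/crop.png

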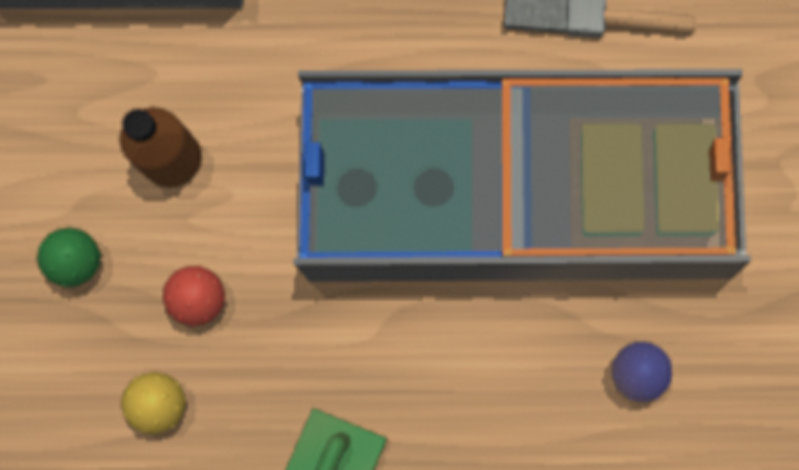

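The crop confirms red at crop (193,296), i.e. top (172,266), as ball_coral and blue at crop (641,372), i.e. top (363,298). The tray lies under the blue lid. I'll make one last measurement using depth.

```bash
cat >> h.py <<'E'
def cloud(s):
    v,u=np.mgrid[0:480,0:640]; d=s['depth'].astype(float)
    P=(np.linalg.inv(s['K'])@np.stack([u.ravel(),v.ravel(),np.ones(u.size)]))*d.ravel()-s['t'][:,None]
    P=(s['R'].T@P).T.reshape(480,640,3); P[d==0]=np.nan; return P
E
python3 - <<'E'
from h import *
S={n:np.load(f'{n}0.npy',allow_pickle=True).item() for n in('scene','top')}
for n,s in S.items():
    P=cloud(s); hsv=cv2.cvtColor(s['pixels'],cv2.COLOR_BGR2HSV).astype(int); H,Sa,V=hsv[...,0],hsv[...,1],hsv[...,2]
    X,Y,Z=P[...,0],P[...,1],P[...,2]
    reg=(X>480)&(X<760)&(Y>-230)&(Y<290)
    m=reg&(Z>98)&(Z<107)&(Sa<60)
    q=P[m][:,:2].astype(np.float32); print(n,'rails',len(q),cv2.minAreaRect(q))
    for lo,hi,nm in((100,125,'bh'),(5,16,'oh')):
        k=reg&(Z>104)&(H>=lo)&(H<=hi)&(Sa>90); q=P[k]; print(nm,len(q),np.median(q,0).round(1),q.min(0).round(1),q.max(0).round(1))
    # balls
    for nm,a,hs in(('blue',(340,480,-150,-20),lambda:(H>105)&(H<130)&(Sa>80)),('coral',(430,570,300,430),lambda:((H>172)|(H<7))&(Sa>120))):
        k=hs()&(X>a[0])&(X<a[1])&(Y>a[2])&(Y<a[3])&(Z>3); q=P[k]
        A=np.c_[2*q,np.ones(len(q))]; c=np.linalg.lstsq(A,(q**2).sum(1),rcond=None)[0]
        vv,uu=np.nonzero(k); e,r=cv2.minEnclosingCircle(np.c_[uu,vv].astype(np.float32))
        print(nm,len(q),'sphere',c[:3].round(1),np.sqrt(c[3]+c[:3]@c[:3]).round(1),'circle',e,r,ray(s,*e,30).round(1))
    # dimples: dark teal
    if n=='top':
        k=reg&(Y>0)&(H>75)&(H<100)&(Sa>50)
        print('tray',cv2.minAreaRect(np.array([ray(s,u,v,22)[:2] for v,u in np.argwhere(k)],np.float32)))
        for (u,v) in((241.7,219.5),(274.5,219.5)): print('dimple',ray(s,u,v,20).round(1))
E
```

```text
scene rails 1531 ((613.5404052734375, 38.55442810058594), (427.9703063964844, 193.16053771972656), 89.8853988647461)
bh 103 [620.7 231.3 124.1] [597.  225.3 104.7] [632.8 238.9 127.5]
oh 185 [ 626.3 -148.8  132.6] [ 596.5 -155.4  104.1] [ 632.  -141.4  137.4]
blue 301 sphere [423.7 -78.8  34.1] 25.6 circle (255.94578552246094, 241.30723571777344) 11.076004981994629 [418.6 -77.9  30. ]
coral 401 sphere [502.4 360.1  31.7] 27.2 circle (440.1546325683594, 226.7811279296875) 11.41730785369873 [499.3 363.1  30. ]
top rails 2441 ((608.888916015625, 38.6343994140625), (427.5805358886719, 190.8893280029297), 89.93363952636719)
bh 122 [606.4 232.7 125.5] [591.6 226.9 104.8] [624.6 241.3 132.3]
oh 150 [ 606.1 -145.7  134. ] [ 526.3 -161.1  104.1] [692.4  55.2 140.6]
blue 362 sphere [418.  -79.   36.9] 25.3 circle (363.5555419921875, 297.6666564941406) 11.680002212524414 [418.8 -80.5  30. ]
coral 497 sphere [496.2 360.8  34.1] 27.3 circle (172.0, 265.5) 12.816105842590332 [497.  362.1  30. ]
tray ((610.5343627929688, 167.70501708984375), (152.6830596923828, 134.60498046875), 89.776123046875)
dimple [608.1 204.1  20. ]
dimple [607.7 126.2  20. ]
```

Call:
{"name": "apply_moves", "arguments": {
  "commands": [
    [0, 0, 0, 0, 0, 8.5, 0],
    [0, 0, 0, 0, 0, 8.5, 0],
    [0, 0, 0, 0, 0, 8.5, 0],
    [0, 0, 0, 0, 0, 8.5, 0],
    [0, 0, 0, 0, 0, 8.5, 0],
    [0, 0, 0, 0, 0, 8.5, 0],
    [0, 0, 0, 0, 0, 8.5, 0],
    [0, 0, 0, 0, 0, 8.5, 0]
  ]
}}

```text
t: 0.9
ee_pos: [198.1, 592.5, 230.9]
eef_rot: [0.0, 0.687, 0.726, -0.0]
contact_force: [0.1, 0.2, -0.5]
gripper_width: 0.998
grip_force: 0.0
```

Call:
{"name": "apply_moves", "arguments": {
  "commands": [
    [0, 0, 0, 0, 0, 3.5, 0],
    [-40, 40, 0, 0, 0, 0, 0],
    [-40, 45, 0, 0, 0, 0, 0],
    [-40, 45, 0, 0, 0, 0, 0],
    [-40, 45, 0, 0, 0, 0, 0],
    [-40, 45, 0, 0, 0, 0, 0],
    [-40, 45, 0, 0, 0, 0, 0],
    [0, 0, 0, 0, 0, 0, 0]
  ]
}}

```text
t: 1.7
ee_pos: [426.8, 384.2, 231.7]
eef_rot: [0.002, 0.711, 0.703, 0.0]
contact_force: [-0.2, 0.9, -0.2]
gripper_width: 1.0
grip_force: 0.0
```

Call:
{"name": "apply_moves", "arguments": {
  "commands": [
    [0, 0, 0, 0, 0, -0.6, 0],
    [-25, 30, 0, 0, 0, 0, 0],
    [-25, 30, 0, 0, 0, 0, 0],
    [-25, 30, 0, 0, 0, 0, 0],
    [-25, 30, 0, 0, 0, 0, 0],
    [-25, 30, 0, 0, 0, 0, 0],
    [-25, 30, 0, 0, 0, 0, 0],
    [0, 0, 0, 0, 0, 0, 0]
  ]
}}

```text
t: 2.5
ee_pos: [605.0, 239.2, 230.9]
eef_rot: [0.002, 0.705, 0.709, -0.0]
contact_force: [-0.2, -0.1, -0.0]
gripper_width: 0.999
grip_force: 0.0
```

Call:
{"name": "apply_moves", "arguments": {
  "commands": [
    [-6, 6, 0, 0, 0, 0, 0],
    [0, 0, 40, 0, 0, 0, 0],
    [0, 0, 40, 0, 0, 0, 0],
    [0, 0, 30, 0, 0, 0, 0],
    [0, 0, 15, 0, 0, 0, 0],
    [0, 0, 0, 0, 0, 0, 0]
  ]
}}

```text
t: 3.1
ee_pos: [606.1, 238.4, 104.3]
eef_rot: [-0.001, 0.703, 0.712, -0.002]
contact_force: [0.0, 0.0, 0.6]
gripper_width: 0.996
grip_force: 0.0
```

Run:
```python
from h import *
s=snap('wrist'); t=snap('top')
print(env.state()['ee_pos'],-s['R'].T@s['t'])
cv2.imwrite('pics/w1.png',np.hstack([cv2.resize(s['pixels'],(400,300)),cv2.resize(t['pixels'][130:280,180:380],(400,300),interpolation=cv2.INTER_CUBIC)]))
```

```text
[608.47873603 238.27598449 107.43107697] [605.90391425 310.70261854 246.70371334]
```

View pics/w1.png

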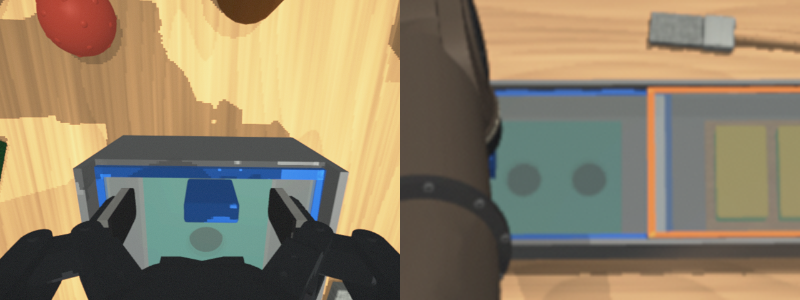

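The handle sits between the fingers, at about (211,195) in the left (wrist) half, slightly to −y of them. I'll shift and grip.

Call:
{"name": "apply_moves", "arguments": {
  "commands": [
    [-5, 2, 2, 0, 0, 0, 0],
    [0, 0, 0, 0, 0, 0, 0],
    [0, 0, 0, 0, 0, 0, 255],
    [0, 0, 0, 0, 0, 0, 255],
    [0, 0, 0, 0, 0, 0, 255],
    [0, 0, 0, 0, 0, 0, 255],
    [0, 0, 0, 0, 0, 0, 255],
    [0, 0, 0, 0, 0, 0, 255]
  ],
  "grip_force": 30
}}

```text
t: 4.0
ee_pos: [611.9, 232.4, 105.1]
eef_rot: [0.001, 0.704, 0.711, 0.001]
contact_force: [5.4, 1.3, 0.9]
gripper_width: 0.388
grip_force: 36.2
```

Call:
{"name": "apply_moves", "arguments": {
  "commands": [
    [-20, 0, 0, 0, 0, 0, 255],
    [-25, 0, 0, 0, 0, 0, 255],
    [-25, 0, 0, 0, 0, 0, 255],
    [-25, 0, 0, 0, 0, 0, 255],
    [-25, 0, 0, 0, 0, 0, 255],
    [-25, 0, 0, 0, 0, 0, 255],
    [-15, 0, 0, 0, 0, 0, 255],
    [0, 0, 0, 0, 0, 0, 255]
  ]
}}

```text
t: 4.8
ee_pos: [612.0, 69.2, 105.0]
eef_rot: [0.001, 0.705, 0.71, -0.0]
contact_force: [-2.3, -1.5, 8.7]
gripper_width: 0.391
grip_force: 37.2
```

Call:
{"name": "apply_moves", "arguments": {
  "commands": [
    [-4, 0, 0, 0, 0, 0, 255],
    [-3, 0, 0, 0, 0, 0, 255],
    [-3, 0, 0, 0, 0, 0, 255],
    [0, 0, 0, 0, 0, 0, 255]
  ]
}}

```text
t: 5.2
ee_pos: [611.9, 63.1, 104.9]
eef_rot: [-0.0, 0.703, 0.711, 0.0]
contact_force: [-2.7, -1.0, 9.9]
gripper_width: 0.387
grip_force: 37.1
```

Call:
{"name": "apply_moves", "arguments": {
  "commands": [
    [-3, 0, 0, 0, 0, 0, 255],
    [-2, 0, 0, 0, 0, 0, 255],
    [0, 0, 0, 0, 0, 0, 255]
  ]
}}

```text
t: 5.5
ee_pos: [611.9, 61.4, 104.9]
eef_rot: [-0.001, 0.703, 0.712, 0.001]
contact_force: [-4.5, 7.7, 9.1]
gripper_width: 0.392
grip_force: 37.1
```

Call:
{"name": "apply_moves", "arguments": {
  "commands": [
    [0, 0, 0, 0, 0, 0, 0],
    [0, 0, 0, 0, 0, 0, 0],
    [0, 0, 0, 0, 0, 0, 0],
    [0, 0, 0, 0, 0, 0, 0],
    [0, 0, -20, 0, 0, 0, 0],
    [0, 0, -40, 0, 0, 0, 0],
    [0, 0, -40, 0, 0, 0, 0],
    [0, 0, 0, 0, 0, 0, 0]
  ]
}}

```text
t: 6.3
ee_pos: [615.1, 56.8, 209.8]
eef_rot: [0.003, 0.704, 0.711, 0.004]
contact_force: [0.3, -0.3, -0.1]
gripper_width: 0.996
grip_force: 0.0
```

Call:
{"name": "apply_moves", "arguments": {
  "commands": [
    [-20, -30, 0, 0, 0, 0, 0],
    [-20, -30, 0, 0, 0, 0, 0],
    [-20, -30, 0, 0, 0, 0, 0],
    [-20, -30, 0, 0, 0, 0, 0],
    [-20, -30, 0, 0, 0, 0, 0],
    [-20, -30, 0, 0, 0, 0, 0],
    [-20, -12, 0, 0, 0, 0, 0],
    [0, 0, 0, 0, 0, 0, 0]
  ]
}}

```text
t: 7.1
ee_pos: [419.4, -87.3, 204.3]
eef_rot: [-0.0, 0.705, 0.709, -0.0]
contact_force: [-0.3, 0.7, -0.2]
gripper_width: 1.004
grip_force: 0.0
```

```bash
cat > look.py <<'E'
from h import *
import sys
def balls(n):
    s=snap(n); P=cloud(s); hsv=cv2.cvtColor(s['pixels'],cv2.COLOR_BGR2HSV).astype(int); H,Sa=hsv[...,0],hsv[...,1]
    X,Y,Z=P[...,0],P[...,1],P[...,2]; reg=(X>330)&(X<720)&(Y>-200)&(Y<440)
    for nm,k in(('blue',(H>114)&(H<130)&(Sa>80)&(Z>12)&(Z<75)),('coral',((H>172)|(H<6))&(Sa>130)&(Z>8)&(Z<75))):
        m=(k&reg).astype(np.uint8); c,_=cv2.findContours(m,cv2.RETR_EXTERNAL,cv2.CHAIN_APPROX_NONE)
        if not c: continue
        c=max(c,key=cv2.contourArea)
        if cv2.contourArea(c)<100: continue
        e,r=cv2.minEnclosingCircle(c); print(n,nm,np.round(e,1),round(r,1),'z30',ray(s,*e,30).round(1),'z43',ray(s,*e,43).round(1))
    return s
if __name__=='__main__':
    st=env.state(); print(st['t'],st['ee_pos'].round(1),st['eef_rot'].round(4))
    for n in('top','wrist','scene'):
        s=balls(n)
        if len(sys.argv)>1: cv2.imwrite(f'pics/{sys.argv[1]}_{n}.png',s['pixels'])
E
python3 look.py a
```

```text
7.1 [419.4 -87.3 204.3] [-2.000e-04  7.049e-01  7.093e-01 -0.000e+00]
top blue [363.  297.5] 11.9 z30 [419.1 -79.2  30. ] z43 [417.9 -77.8  43. ]
top coral [171.9 265.5] 12.6 z30 [497.  362.4  30. ] z43 [494.9 359.2  43. ]
scene blue [255.5 240.6] 11.0 z30 [415.8 -78.4  30. ] z43 [430.  -80.2  43. ]
scene coral [440.4 226.1] 10.8 z30 [497.2 364.9  30. ] z43 [510.  355.5  43. ]
```

Call:
{"name": "apply_moves", "arguments": {
  "commands": [
    [8, -1, 0, 0, 0, 0, 0],
    [0, 0, 40, 0, 0, 0, 0],
    [0, 0, 40, 0, 0, 0, 0],
    [0, 0, 30, 0, 0, 0, 0],
    [0, 0, 10, 0, 0, 0, 0],
    [0, 0, 0, 0, 0, 0, 0],
    [0, 0, 0, 0, 0, 0, 0]
  ]
}}

```text
t: 7.95
ee_pos: [421.2, -76.5, 85.1]
eef_rot: [0.0, 0.703, 0.711, 0.0]
contact_force: [-0.0, -0.2, 0.2]
gripper_width: 0.999
grip_force: 0.0
```

```bash
python3 look.py b
```

```text
7.95 [421.2 -76.5  85.1] [3.000e-04 7.033e-01 7.109e-01 3.000e-04]
top coral [171.9 265.5] 12.6 z30 [497.  362.4  30. ] z43 [494.9 359.2  43. ]
scene blue [255.3 240.1] 11.0 z30 [414.1 -78.6  30. ] z43 [428.3 -80.4  43. ]
scene coral [440.2 226.8] 11.1 z30 [499.3 363.3  30. ] z43 [512.1 354.   43. ]
```

View pics/b_wrist.png

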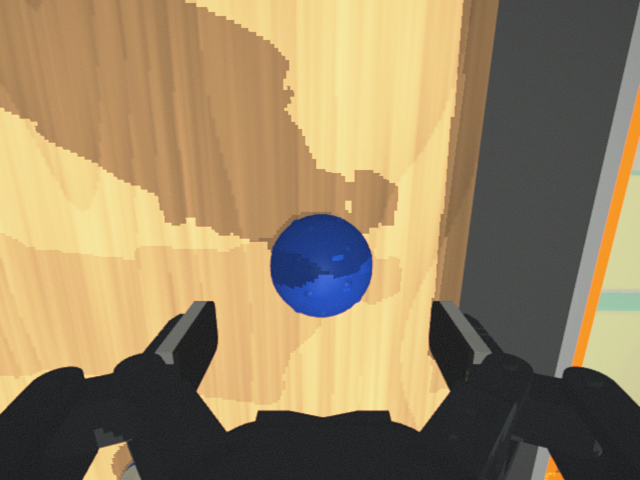

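The blue ball is at (321,266), centred between the fingertips (207 and 440). Next I'll descend and grip.

Call:
{"name": "apply_moves", "arguments": {
  "commands": [
    [-2, -2, 30, 0, 0, 0, 0],
    [0, 0, 30, 0, 0, 0, 0],
    [0, 0, 15, 0, 0, 0, 0],
    [0, 0, 4, 0, 0, 0, 0],
    [0, 0, 0, 0, 0, 0, 0]
  ]
}}

```text
t: 8.6
ee_pos: [418.8, -78.8, 5.7]
eef_rot: [0.0, 0.703, 0.711, 0.0]
contact_force: [0.4, -0.5, -0.2]
gripper_width: 1.001
grip_force: 0.0
```

Call:
{"name": "apply_moves", "arguments": {
  "commands": [
    [0, 0, 0, 0, 0, 0, 60],
    [0, 0, 0, 0, 0, 0, 100],
    [0, 0, 0, 0, 0, 0, 150],
    [0, 0, 0, 0, 0, 0, 255],
    [0, 0, 0, 0, 0, 0, 255],
    [0, 0, 0, 0, 0, 0, 255],
    [0, 0, 0, 0, 0, 0, 255]
  ],
  "grip_force": 25
}}

```text
t: 9.3
ee_pos: [419.5, -78.8, 6.4]
eef_rot: [0.001, 0.703, 0.711, 0.001]
contact_force: [-0.4, -0.3, 7.9]
gripper_width: 0.691
grip_force: 25.2
```

Call:
{"name": "apply_moves", "arguments": {
  "commands": [
    [0, 0, -15, 0, 0, 0, 255],
    [0, 0, -40, 0, 0, 0, 255],
    [0, 0, -40, 0, 0, 0, 255],
    [0, 0, -40, 0, 0, 0, 255],
    [0, 0, -45, 0, 0, 0, 255],
    [0, 0, 0, 0, 0, 0, 255]
  ]
}}

```text
t: 9.9
ee_pos: [421.5, -79.2, 190.6]
eef_rot: [0.003, 0.703, 0.711, 0.004]
contact_force: [-0.3, -0.5, -0.5]
gripper_width: 0.689
grip_force: 27.5
```

Call:
{"name": "apply_moves", "arguments": {
  "commands": [
    [26, 25, 0, 0, 0, 0, 255],
    [30, 28, 0, 0, 0, 0, 255],
    [30, 28, 0, 0, 0, 0, 255],
    [30, 28, 0, 0, 0, 0, 255],
    [30, 28, 0, 0, 0, 0, 255],
    [30, 28, 0, 0, 0, 0, 255],
    [26, 24, 0, 0, 0, 0, 255],
    [0, 0, 0, 0, 0, 0, 255]
  ]
}}

```text
t: 10.7
ee_pos: [607.1, 130.6, 184.6]
eef_rot: [-0.0, 0.701, 0.713, 0.001]
contact_force: [-0.3, 0.7, -0.6]
gripper_width: 0.688
grip_force: 27.5
```

Run:
```python
from h import *
for n,f in(('top','a_top'),('scene','a_scene')):
    s=np.load(f'{n}0.npy',allow_pickle=True).item(); im=cv2.imread(f'pics/{f}.png')
    hsv=cv2.cvtColor(im,cv2.COLOR_BGR2HSV)
    poly=np.array([proj(s,(x,y,22)) for x,y in((550,95),(550,235),(672,235),(672,95))],np.int32)
    r=np.zeros((480,640),np.uint8); cv2.fillConvexPoly(r,poly,255)
    v=hsv[...,2]; med=np.median(v[r>0]); m=((v<med*0.85)&(r>0)).astype(np.uint8)
    N,l,st,c=cv2.connectedComponentsWithStats(m)
    for i in range(1,N):
        if st[i][4]>25: print(n,st[i],c[i].round(1),ray(s,*c[i],20).round(1))
    t=((hsv[...,0]>75)&(hsv[...,0]<100)&(hsv[...,1]>60)).astype(np.uint8)
    P=np.array([ray(s,u,v,22)[:2] for v,u in np.argwhere(t) ],np.float32); P=P[(P[:,0]>500)&(P[:,0]<720)&(P[:,1]>50)&(P[:,1]<270)]
    print(cv2.minAreaRect(P))
b=np.hstack([cv2.resize(cv2.imread('pics/a_top.png')[160:270,200:360],(400,275)),cv2.resize(cv2.imread('pics/a_scene.png')[210:320,300:460],(400,275))]); cv2.imwrite('pics/ab.png',b)
```

```text
top [231 209  21  20 320] [241.  218.4] [610.8 205.7  20. ]
top [264 209  21  20 313] [273.9 218.3] [610.7 127.5  20. ]
((611.7255859375, 167.0362548828125), (156.07643127441406, 137.20782470703125), 89.77873229980469)
scene [391 270  19  14 216] [400.  276.5] [614.1 204.7  20. ]
scene [358 278  20  14 229] [367.4 284.4] [614.5 127.   20. ]
scene [359 283  66  24 631] [390.8 294.5] [656.3 164.   20. ]
((589.9911499023438, 166.7880859375), (153.90472412109375, 96.04193878173828), 89.94872283935547)
```

View pics/ab.png

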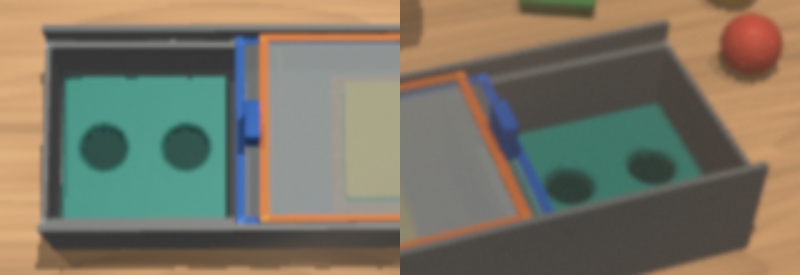

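The lid is fully open (blue rim and handle next to the orange edge), and the dimples are visible at (104,147) and (186,147) in the left panel. Next: lower the blue ball over the right-hand seat (611.5, 127.3).

Call:
{"name": "apply_moves", "arguments": {
  "commands": [
    [-3, 4, 0, 0, 0, 0, 255],
    [0, 0, 30, 0, 0, 0, 255],
    [0, 0, 40, 0, 0, 0, 255],
    [0, 0, 35, 0, 0, 0, 255],
    [0, 0, 20, 0, 0, 0, 255],
    [0, 0, 0, 0, 0, 0, 255],
    [0, 0, 0, 0, 0, 0, 255]
  ]
}}

```text
t: 11.4
ee_pos: [609.3, 120.9, 61.1]
eef_rot: [0.0, 0.704, 0.71, -0.0]
contact_force: [-0.4, -0.8, 0.1]
gripper_width: 0.69
grip_force: 27.5
```

Call:
{"name": "apply_moves", "arguments": {
  "commands": [
    [6, 2, 0, 0, 0, 0, 255],
    [0, 0, 0, 0, 0, 0, 255],
    [0, 0, 15, 0, 0, 0, 255],
    [0, 0, 10, 0, 0, 0, 255],
    [0, 0, 0, 0, 0, 0, 255],
    [0, 0, 0, 0, 0, 0, 255]
  ]
}}

```text
t: 12.0
ee_pos: [610.8, 128.0, 34.6]
eef_rot: [-0.0, 0.703, 0.711, -0.001]
contact_force: [0.0, 0.0, -0.0]
gripper_width: 0.688
grip_force: 27.5
```

Call:
{"name": "apply_moves", "arguments": {
  "commands": [
    [0, 0, 8, 0, 0, 0, 255],
    [0, 0, 4, 0, 0, 0, 255],
    [0, 0, 2, 0, 0, 0, 255],
    [0, 0, 0, 0, 0, 0, 255],
    [0, 0, 0, 0, 0, 0, 255]
  ]
}}

```text
t: 12.5
ee_pos: [611.3, 128.2, 21.4]
eef_rot: [0.0, 0.703, 0.711, 0.0]
contact_force: [0.4, 0.1, -0.4]
gripper_width: 0.685
grip_force: 27.5
```

Call:
{"name": "apply_moves", "arguments": {
  "commands": [
    [0, 0, 1.5, 0, 0, 0, 255],
    [0, 0, 0, 0, 0, 0, 255],
    [0, 0, 0, 0, 0, 0, 60],
    [0, 0, 0, 0, 0, 0, 40],
    [0, 0, 0, 0, 0, 0, 0],
    [0, 0, 0, 0, 0, 0, 0],
    [0, 0, 0, 0, 0, 0, 0]
  ]
}}

```text
t: 13.2
ee_pos: [611.3, 128.2, 19.8]
eef_rot: [-0.0, 0.703, 0.711, -0.0]
contact_force: [0.5, -0.6, 0.2]
gripper_width: 1.001
grip_force: 0.0
```

Call:
{"name": "apply_moves", "arguments": {
  "commands": [
    [0, 0, -15, 0, 0, 0, 0],
    [0, 0, -40, 0, 0, 0, 0],
    [0, 0, -40, 0, 0, 0, 0],
    [0, 0, -40, 0, 0, 0, 0],
    [0, 0, -35, 0, 0, 0, 0],
    [0, 0, 0, 0, 0, 0, 0]
  ]
}}

```text
t: 13.8
ee_pos: [614.3, 128.3, 196.4]
eef_rot: [0.002, 0.704, 0.711, 0.004]
contact_force: [0.6, -0.4, 0.0]
gripper_width: 1.002
grip_force: 0.0
```

Call:
{"name": "apply_moves", "arguments": {
  "commands": [
    [32, -10, 0, 0, 0, 0, 0],
    [35, -15, 0, 0, 0, 0, 0],
    [35, -18, 0, 0, 0, 0, 0],
    [35, -18, 0, 0, 0, 0, 0],
    [35, -18, 0, 0, 0, 0, 0],
    [32, -18, 0, 0, 0, 0, 0],
    [30, -16, 0, 0, 0, 0, 0],
    [0, 0, 0, 0, 0, 0, 0]
  ]
}}

```text
t: 14.6
ee_pos: [491.9, 366.9, 189.8]
eef_rot: [-0.002, 0.701, 0.714, 0.0]
contact_force: [0.1, -0.2, 0.4]
gripper_width: 1.0
grip_force: 0.0
```

```bash
python3 look.py c
```

```text
14.6 [491.9 366.9 189.8] [-1.600e-03  7.005e-01  7.136e-01  1.000e-04]
top coral [171.9 265.5] 12.6 z30 [497.  362.4  30. ] z43 [494.9 359.2  43. ]
wrist coral [329.5 222.6] 34.8 z30 [499.4 361.1  30. ] z43 [499.1 364.3  43. ]
scene blue [368.1 277. ] 12.7 z30 [603.2 132.3  30. ] z43 [614.2 126.9  43. ]
scene coral [440.5 226.5] 11.0 z30 [498.5 364.4  30. ] z43 [511.3 355.   43. ]
```

Call:
{"name": "apply_moves", "arguments": {
  "commands": [
    [-3, 5, 0, 0, 0, 0, 0],
    [0, 0, 40, 0, 0, 0, 0],
    [0, 0, 40, 0, 0, 0, 0],
    [0, 0, 20, 0, 0, 0, 0],
    [0, 0, 0, 0, 0, 0, 0],
    [0, 0, 0, 0, 0, 0, 0]
  ]
}}

```text
t: 15.35
ee_pos: [502.1, 357.0, 90.4]
eef_rot: [0.0, 0.704, 0.71, 0.0]
contact_force: [0.5, -0.1, -0.3]
gripper_width: 1.0
grip_force: 0.0
```

Call:
{"name": "apply_moves", "arguments": {
  "commands": [
    [5, -4, 0, 0, 0, 0, 0],
    [0, 0, 30, 0, 0, 0, 0],
    [0, 0, 35, 0, 0, 0, 0],
    [0, 0, 15, 0, 0, 0, 0],
    [0, 0, 4, 0, 0, 0, 0],
    [0, 0, 0, 0, 0, 0, 0]
  ]
}}

```text
t: 15.95
ee_pos: [497.3, 363.4, 6.6]
eef_rot: [0.0, 0.703, 0.711, 0.0]
contact_force: [0.3, -0.1, 0.3]
gripper_width: 0.999
grip_force: 0.0
```

Call:
{"name": "apply_moves", "arguments": {
  "commands": [
    [0, 0, 0, 0, 0, 0, 60],
    [0, 0, 0, 0, 0, 0, 100],
    [0, 0, 0, 0, 0, 0, 150],
    [0, 0, 0, 0, 0, 0, 255],
    [0, 0, 0, 0, 0, 0, 255],
    [0, 0, 0, 0, 0, 0, 255],
    [0, 0, 0, 0, 0, 0, 255]
  ],
  "grip_force": 25
}}

```text
t: 16.65
ee_pos: [497.9, 363.8, 7.4]
eef_rot: [0.0, 0.703, 0.711, 0.001]
contact_force: [0.1, -1.2, 5.8]
gripper_width: 0.69
grip_force: 25.6
```

Call:
{"name": "apply_moves", "arguments": {
  "commands": [
    [0, 0, -15, 0, 0, 0, 255],
    [0, 0, -40, 0, 0, 0, 255],
    [0, 0, -40, 0, 0, 0, 255],
    [0, 0, -40, 0, 0, 0, 255],
    [0, 0, -45, 0, 0, 0, 255],
    [0, 0, 0, 0, 0, 0, 255]
  ]
}}

```text
t: 17.25
ee_pos: [500.0, 364.6, 193.6]
eef_rot: [0.0, 0.704, 0.711, 0.006]
contact_force: [1.5, -0.3, -1.1]
gripper_width: 0.69
grip_force: 27.4
```

Call:
{"name": "apply_moves", "arguments": {
  "commands": [
    [-20, 15, 0, 0, 0, 0, 255],
    [-25, 18, 0, 0, 0, 0, 255],
    [-30, 20, 0, 0, 0, 0, 255],
    [-30, 20, 0, 0, 0, 0, 255],
    [-25, 18, 0, 0, 0, 0, 255],
    [-15, 12, 0, 0, 0, 0, 255],
    [-8, 6, 0, 0, 0, 0, 255],
    [0, 0, 0, 0, 0, 0, 255]
  ]
}}

```text
t: 18.05
ee_pos: [607.9, 209.9, 186.3]
eef_rot: [0.0, 0.704, 0.71, 0.0]
contact_force: [-0.1, 0.5, -0.1]
gripper_width: 0.687
grip_force: 27.4
```

Call:
{"name": "apply_moves", "arguments": {
  "commands": [
    [0, 0, 0, 0, 0, 0, 255],
    [0, 0, 0, 0, 0, 0, 255]
  ]
}}

```text
t: 18.25
ee_pos: [606.4, 213.0, 185.8]
eef_rot: [-0.001, 0.703, 0.712, 0.0]
contact_force: [-0.3, 0.3, -0.8]
gripper_width: 0.687
grip_force: 27.4
```

Call:
{"name": "apply_moves", "arguments": {
  "commands": [
    [-6, 5, 0, 0, 0, 0, 255],
    [0, 0, 30, 0, 0, 0, 255],
    [0, 0, 40, 0, 0, 0, 255],
    [0, 0, 35, 0, 0, 0, 255],
    [0, 0, 15, 0, 0, 0, 255],
    [0, 0, 0, 0, 0, 0, 255],
    [0, 0, 0, 0, 0, 0, 255]
  ]
}}

```text
t: 18.95
ee_pos: [613.4, 205.4, 67.0]
eef_rot: [0.0, 0.703, 0.711, 0.001]
contact_force: [-0.0, 0.0, -1.1]
gripper_width: 0.689
grip_force: 27.4
```

Call:
{"name": "apply_moves", "arguments": {
  "commands": [
    [1, -2, 15, 0, 0, 0, 255],
    [0, 0, 15, 0, 0, 0, 255],
    [0, 0, 10, 0, 0, 0, 255],
    [0, 0, 3, 0, 0, 0, 255],
    [0, 0, 2, 0, 0, 0, 255],
    [0, 0, 0, 0, 0, 0, 255],
    [0, 0, 0, 0, 0, 0, 255]
  ]
}}

```text
t: 19.65
ee_pos: [611.1, 206.4, 21.2]
eef_rot: [0.0, 0.703, 0.711, 0.001]
contact_force: [1.2, 1.7, 0.9]
gripper_width: 0.692
grip_force: 27.5
```

Call:
{"name": "apply_moves", "arguments": {
  "commands": [
    [0, 0, 1, 0, 0, 0, 255],
    [0, 0, 0, 0, 0, 0, 60],
    [0, 0, 0, 0, 0, 0, 40],
    [0, 0, 0, 0, 0, 0, 0],
    [0, 0, 0, 0, 0, 0, 0],
    [0, 0, 0, 0, 0, 0, 0]
  ]
}}

```text
t: 20.25
ee_pos: [610.3, 206.1, 19.7]
eef_rot: [-0.0, 0.703, 0.711, -0.0]
contact_force: [-0.5, -0.1, -0.4]
gripper_width: 1.001
grip_force: 0.0
```

Call:
{"name": "apply_moves", "arguments": {
  "commands": [
    [0, 0, -15, 0, 0, 0, 0],
    [0, 0, -40, 0, 0, 0, 0],
    [0, 0, -40, 0, 0, 0, 0],
    [0, 0, -40, 0, 0, 0, 0],
    [0, 0, -35, 0, 0, 0, 0],
    [0, 0, 0, 0, 0, 0, 0]
  ]
}}

```text
t: 20.85
ee_pos: [613.5, 206.6, 196.6]
eef_rot: [0.002, 0.704, 0.711, 0.004]
contact_force: [0.9, -0.5, -0.0]
gripper_width: 1.001
grip_force: 0.0
```

Call:
{"name": "apply_moves", "arguments": {
  "commands": [
    [-25, 0, 0, 0, 0, 0, 0],
    [-30, 0, 0, 0, 0, 0, 0],
    [-30, 0, 0, 0, 0, 0, 0],
    [-30, 0, 0, 0, 0, 0, 0],
    [-20, 0, 0, 0, 0, 0, 0],
    [-8, 0, 0, 0, 0, 0, 0],
    [0, 0, 0, 0, 0, 0, 0],
    [0, 0, 0, 0, 0, 0, 0]
  ]
}}

```text
t: 21.65
ee_pos: [611.9, 64.8, 189.9]
eef_rot: [-0.0, 0.703, 0.711, 0.0]
contact_force: [0.3, 0.5, 0.1]
gripper_width: 0.997
grip_force: 0.0
```

```bash
python3 look.py d; python3 -c "
import cv2,numpy as np
a=[cv2.resize(cv2.imread('pics/d_%s.png'%n),(400,300)) for n in('wrist',)]+[cv2.resize(cv2.imread('pics/d_scene.png')[200:320,300:460],(400,300))]
cv2.imwrite('pics/dd.png',np.hstack(a))"
```

```text
21.65 [611.9  64.8 189.9] [-4.000e-04  7.029e-01  7.112e-01  3.000e-04]
top coral [240.1 216.4] 12.4 z30 [613.2 206.8  30. ] z43 [609.9 205.2  43. ]
wrist coral [325.5  32.9] 45.6 z30 [612.  208.1  30. ] z43 [612. 205.  43.]
scene blue [368.1 276.8] 13.1 z30 [602.4 132.6  30. ] z43 [613.4 127.2  43. ]
scene coral [401.7 268.1] 13.4 z30 [600.1 213.9  30. ] z43 [611.1 207.2  43. ]
```

View pics/dd.png

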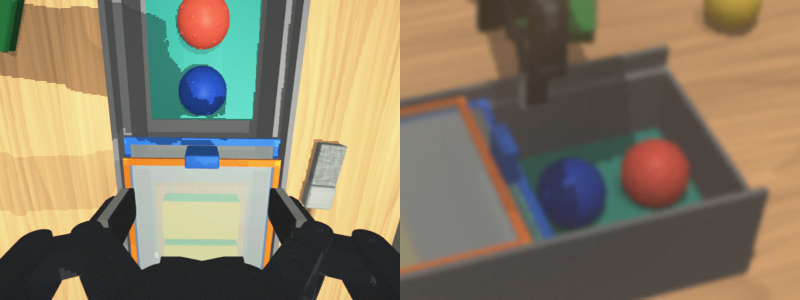

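Both balls are in their dimples: coral at (203,22) and blue at (202,90) in the wrist half. The blue handle is at (202,158). Next: grip it and shut the lid.

Call:
{"name": "apply_moves", "arguments": {
  "commands": [
    [-2, 0, 25, 0, 0, 0, 0],
    [0, 0, 30, 0, 0, 0, 0],
    [0, 0, 20, 0, 0, 0, 0],
    [0, 0, 8, 0, 0, 0, 0],
    [0, 0, 0, 0, 0, 0, 0],
    [0, 0, 0, 0, 0, 0, 0]
  ]
}}

```text
t: 22.4
ee_pos: [612.6, 61.6, 107.6]
eef_rot: [0.0, 0.703, 0.711, 0.0]
contact_force: [-0.6, 0.2, 0.4]
gripper_width: 0.999
grip_force: 0.0
```

Call:
{"name": "apply_moves", "arguments": {
  "commands": [
    [0, 0, 0, 0, 0, 0, 255],
    [0, 0, 0, 0, 0, 0, 255],
    [0, 0, 0, 0, 0, 0, 255],
    [0, 0, 0, 0, 0, 0, 255],
    [0, 0, 0, 0, 0, 0, 255],
    [0, 0, 0, 0, 0, 0, 255],
    [0, 0, 0, 0, 0, 0, 255]
  ],
  "grip_force": 30
}}

```text
t: 23.1
ee_pos: [612.0, 61.3, 107.5]
eef_rot: [-0.0, 0.703, 0.711, 0.0]
contact_force: [-2.8, -0.3, 5.2]
gripper_width: 0.384
grip_force: 30.7
```

Call:
{"name": "apply_moves", "arguments": {
  "commands": [
    [15, 0, 0, 0, 0, 0, 255],
    [25, 0.3, 0, 0, 0, 0, 255],
    [25, 0.3, 0, 0, 0, 0, 255],
    [25, 0.3, 0, 0, 0, 0, 255],
    [25, 0.3, 0, 0, 0, 0, 255],
    [25, 0.3, 0, 0, 0, 0, 255],
    [20, 0.3, 0, 0, 0, 0, 255],
    [0, 0, 0, 0, 0, 0, 255]
  ]
}}

```text
t: 23.9
ee_pos: [611.9, 226.5, 107.5]
eef_rot: [-0.001, 0.702, 0.712, 0.001]
contact_force: [-2.3, 0.9, 6.5]
gripper_width: 0.39
grip_force: 30.8
```

Call:
{"name": "apply_moves", "arguments": {
  "commands": [
    [6, 0, 0, 0, 0, 0, 255],
    [4, 0, 0, 0, 0, 0, 255],
    [2, 0, 0, 0, 0, 0, 255],
    [0, 0, 0, 0, 0, 0, 255],
    [0, 0, 0, 0, 0, 0, 255]
  ]
}}

```text
t: 24.4
ee_pos: [611.9, 234.3, 107.5]
eef_rot: [-0.0, 0.703, 0.711, 0.001]
contact_force: [-0.9, 0.2, 5.6]
gripper_width: 0.389
grip_force: 30.8
```

Call:
{"name": "apply_moves", "arguments": {
  "commands": [
    [3, 0, 0, 0, 0, 0, 255],
    [3, 0, 0, 0, 0, 0, 255],
    [0, 0, 0, 0, 0, 0, 255],
    [0, 0, 0, 0, 0, 0, 255]
  ]
}}

```text
t: 24.8
ee_pos: [611.9, 236.4, 107.5]
eef_rot: [0.001, 0.704, 0.71, -0.001]
contact_force: [-3.5, -9.2, 9.0]
gripper_width: 0.384
grip_force: 31.2
```

The lid has reached the end stop after exactly 175 mm of travel. I'll release, retreat and verify.

Call:
{"name": "apply_moves", "arguments": {
  "commands": [
    [0, 0, 0, 0, 0, 0, 0],
    [0, 0, 0, 0, 0, 0, 0],
    [0, 0, 0, 0, 0, 0, 0],
    [0, 0, 0, 0, 0, 0, 0],
    [0, 0, -20, 0, 0, 0, 0],
    [0, 0, -40, 0, 0, 0, 0],
    [0, 0, -40, 0, 0, 0, 0],
    [0, 0, -20, 0, 0, 0, 0]
  ]
}}

```text
t: 25.6
ee_pos: [613.2, 239.7, 230.5]
eef_rot: [0.001, 0.703, 0.711, 0.002]
contact_force: [0.4, 0.2, -0.2]
gripper_width: 1.0
grip_force: 0.0
```

Call:
{"name": "apply_moves", "arguments": {
  "commands": [
    [15, -25, 0, 0, 0, 0, 0],
    [20, -30, 0, 0, 0, 0, 0],
    [20, -30, 0, 0, 0, 0, 0],
    [20, -30, 0, 0, 0, 0, 0],
    [20, -30, 0, 0, 0, 0, 0],
    [15, -25, 0, 0, 0, 0, 0],
    [0, 0, 0, 0, 0, 0, 0],
    [0, 0, 0, 0, 0, 0, 0]
  ]
}}

```text
t: 26.4
ee_pos: [440.4, 348.0, 227.0]
eef_rot: [-0.0, 0.703, 0.711, 0.0]
contact_force: [1.2, -0.0, 0.3]
gripper_width: 1.004
grip_force: 0.0
```

```bash
python3 look.py e
python3 - <<'E'
from h import *
a=cv2.imread('pics/e_top.png')[130:370,90:490]; b=cv2.imread('pics/e_scene.png')[190:370,200:500]
cv2.imwrite('pics/ee.png',np.hstack([cv2.resize(a,(400,240)),cv2.resize(b,(400,240))]))
s=snap('scene'); P=cloud(s); hsv=cv2.cvtColor(s['pixels'],cv2.COLOR_BGR2HSV).astype(int)
for nm,lo,hi in(('bh',100,125),('oh',5,16)):
    k=(P[...,0]>560)&(P[...,0]<660)&(abs(P[...,1]-38)<230)&(P[...,2]>108)&(P[...,2]<145)&(hsv[...,0]>=lo)&(hsv[...,0]<=hi)&(hsv[...,1]>90)
    print(nm,np.median(P[k],0).round(1))
E
```

```text
26.4 [440.4 348.  227. ] [-0.000e+00  7.028e-01  7.114e-01  2.000e-04]
bh [618.4 234.5 123.8]
oh [ 625.1 -148.9  133.4]
```

View pics/ee.png

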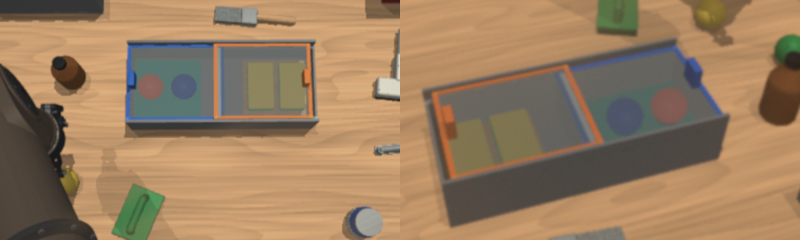

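The blue lid is shut, with its handle at (131,80). Both balls show under it at (150,87) and (184,87). The orange lid and the bystanders haven't moved.

```bash
python3 -c "
from station import env
print(env.hand_in())"
```

```text
the job is handed in; nothing more can be done
None
```

I handed the job in at about 26 s: each ball sits in a dimple under the blue left lid, which I opened to its end stop and slid fully shut again. The orange lid and the other things on the shelf were left alone.

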